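Hook the cover onto the ring tray and swing it shut

TASK

Close the open green tray of silver rings on the jeweller's bench with its own green lid, the one with the brass tongue: hold the lid clearly tilted, tongue end low, hook the tongue well in under the tray's brass bar, then swing the lid down until it lies flat on the tray rim. Keep hold of the lid's knob until it lies flat, then let go; leave the blue lid alone.

Things in the scene. Friction and masses are not known exactly. Their poses are not given: they have to be found in the camera images.
- lid: Right lid: loose green plate 120 (x) x 112 (y) x 8 mm, lying flat, 0.2 kg. A brass tongue, 60 mm wide, 5 mm thick, flush with the underside, sticks out 26 mm from the middle of its -x edge. On the plate's middle a black block knob 22 (x) x 40 (y) mm, 36 mm high (8 to 44 mm above the underside). Origin: centre of the plate's underside; z up, -x towards the tongue.
- tongue_tip (a point): On the lid: middle of the tongue's tip edge at the underside, 86 mm from the lid's origin along the lid's -x. On the seated lid it is near x = -73 mm of the tray (and the lid's origin near x = +13 mm, y = 0), the lid's x axis along the tray's.
- tray: Green tray of silver rings fixed to the bench, 170 (x) x 98 (y) mm, rim 30 mm high. Origin: centre of its underside; z up; its -x end (roughly to the robot) has the brass bar. Stops at x = -79 and +79 mm stand 16 mm above the rim; the lid, 146 mm long with its tongue, lies on the rim between them. Under the bar is a flat bed at rim height (x -85 to -40 mm).
- bar (a point): On the tray: middle of the axis of its brass bar, at x = -60 mm, 54 mm above the bench. The bar is 8 mm thick and 104 mm long along the tray's y; its underside is 20 mm above the rim, and its two posts leave 88 mm between them. The tongue goes in under it towards the tray's -x.
- spare_lid: The wrong lid, to be left alone: blue plate 120 x 112 x 8 mm with the same black knob but no tongue, loose. Origin: centre of its underside.
There are look-alikes about, which are no part of the job. Leave any red look-alike of the lid alone.

How it is judged:
By the outcome, as a careful person would: the job done as asked, in the order asked, and still so for the second after the job is handed in, with the robot touching nothing.
It also fails if it takes over 45 s, if anything falls off the work surface, if the arm or the gripper's body presses on something with over 40 N, if the wrist force passes 120 N, or if a joint passes its speed limit or range.

ROBOT

A 7-joint arm with a two-finger parallel gripper is mounted at the origin on the work surface. World frame = base frame: x ahead of the robot, y to its left, z up, the work surface at z = 0. Lengths are in m, angles in rad, forces in N, time in s.
With the tool pointing down it reaches from about 0.4 to 0.85 m from the base axis. Payload 6.9 kg.
Tool frame: the origin (TCP) lies at the very end of the fingers, on their centre line; the grasp point (between the pads) lies 19 mm behind it; y points along the fingers, z is the direction in which the jaws open and shut, and the axes are right-handed (so a half turn about y gives the same grasp; the last joint's range is limited). The gripper opens to 85 mm and grips with 20 to 120 N. Pads are 22 mm wide; open, the fingers measure 114 mm over their backs; the gripper's body (76 mm by 85 mm) begins 54 mm behind the grasp point. The pads swing forward as they close: fully open they stand 13 mm farther back than shut.
Start: joints at [1.262, 0.507, -0.238, 1.5, 0.126, 1.149, -0.155], TCP at [0.251, -0.572, 0.231] pointing down, gripper open.
Joint ranges: [-3.08, 3.08], [-0.24, 2.05], [-1.43, 1.35], [0, 2.5], [-1.52, 4.66], [0.17, 1.96], [-2.89, 2.89]. Speed limits (rad/s): [2.39, 2.39, 3.14, 3.14, 3.14, 3.14, 3.14].

INTERFACE

Orientations are given as a 3x3 rotation matrix whose columns are the frame's x, y, z axes.
In Python, from bench import env, optics, job gives the robot as it stands.
- The arm moves only by the tool jog_arm, never from a script. Its argument "motion" is a list that holds one entry, the list of rows, each a list of 5 numbers: the closure, from -1 (fully open) to 1 (shut), then the shift along the tool's x, y, z in units of 60 mm (1.0 is 60 mm), then the turn about the tool's y in units of 0.12 rad (1.0 is 0.12 rad). In form: [[[jaw, tx, ty, tz, spin], ...]]. A call has 1 to 10 rows; each row shifts and turns the pose as measured when the row begins, along the tool's axes as they then stand; what a row does not reach is not made up. A row lasts 1/8 s, in which the tool goes at most 62.5 mm and 10.7 degrees, less where a joint would pass 70% of its speed; a pose out of reach is approached as far as the arm can. A call with a number of a shift or a turn outside -1 to 1 is refused whole. A call with a gripper value outside its range is refused whole. The fingers move at their own pace and stop on an object; the grip force is fixed at half the most. Time passes only in rows, so rows that do not move let the fingers close. It gives the time, the measured TCP pose, the force and the opening at its end, in the units of the state.
- env.sense(): the state, without advancing time (a new reading comes with each control period).
- optics.get_image(name): name is "side" or "top" or "wrist"; returns the picture (420x560x3 uint8, red, green, blue); there is no depth.
- optics.camera_params(name): a dict with "fx", "fy", "cx", "cy" (pixels), "cam_to_world" (4x4, takes a point from camera to world coordinates). Camera axes: x right, y down, z forward; pixel columns grow to the right and rows downward; lengths in m; the calibration is good to about 2 mm. A picture is of the moment at which its call begins: read the wrist's pose just before it. camera_params takes no time and is no camera call; for the wrist camera it gives the pose at the moment of the call.
- job.sign_off(): hands the job in, once; it reports no verdict.
The state is a dict: "t": time; "q": joint angles; "qd": joint speeds; "joint_torque": joint torques, N m; "ee_pos": TCP position; "tool_rot": TCP orientation; "contact_force": force on the tool from outside, world axes, zero at the start; "moment": the same for the moment, N m; "opening": finger opening in m.
Only numpy, scipy, OpenCV 4.12 (cv2) and the standard library are available. Lean on these libraries where they do the work, as an engineer would, in place of code of your own. Each camera call takes 0.05 s, during which the arm holds its last target.

## Working session

There is one attempt and no reset: what is moved stays moved. The work goes in short steps, Python scripts to look and compute and a tool call to move; the robot and the scene stay as the last step left them, time stands still between calls to the robot, and variables do not carry over. Pictures are saved under pics/ and viewed, and the job is handed in when it is done.

Besides the shell and the picture viewer there is one more tool, called after "Call:" in YAML: its name, and indented under it one key for each argument. jog_arm: Moves the arm, as the interface text tells. Shifts and turns lie within -1 to 1; 1 stands for 60 mm of shift or 0.12 rad of turn. Its arguments: {"type":"object","properties":{"motion":{"type":"array","items":{"type":"array","items":{"type":"array","items":{"type":"number"}}}}},"required":["motion"]}

```bash
mkdir -p pics; ls
python3 - <<'E'
from bench import env, optics, job
import cv2, json
s=env.sense(); print({k:(v.tolist() if hasattr(v,'tolist') else v) for k,v in s.items()})
for n in ("side","top","wrist"):
    p=optics.camera_params(n); print(n,p)
    cv2.imwrite(f"pics/{n}0.png",optics.get_image(n)[:,:,::-1])
E
```

```text
pics
{'t': 0.0, 'q': [1.2624877767854406, 0.5083666071645426, -0.23750607863089368, 1.5011645650494794, 0.125683188268001, 1.1489123231046559, -0.15476383991875142], 'qd': [-0.0006609574760557908, -0.00021568056554681808, -0.0011367128001735184, -0.0014834557181226248, -0.0006725339021370307, -0.0001472033109910229, 0.0008521132448581856], 'joint_torque': [0.00034751247767417226, -62.060115337371826, -2.1861371397972107, -24.96540069580078, 0.01279795600567013, 0.01194364100228995, -1.7219340620044932e-06], 'ee_pos': [0.25102386310731467, -0.571800480148727, 0.23040021834323643], 'tool_rot': [[-0.9155824269944343, -0.0007765988587624316, 0.40212960133916315], [-0.4021303501342712, 0.0016944200152780647, -0.9155808595867984], [2.966260541500763e-05, -0.9999982629160035, -0.001863675160924177]], 'contact_force': [-0.4145179751234892, 1.206592990727211, -0.44177260721954126], 'moment': [-0.04088027342956348, -0.028837757708180416, 0.02472220198799256], 'opening': 0.08526895846760013}
side {'fx': 404.36245995016384, 'fy': 404.36245995016384, 'cx': 284.41472358062356, 'cy': 209.4687397501
[... 306 characters left out ...]
2.9482854467183, 'cx': 278.70540505235044, 'cy': 212.00601697968972, 'cam_to_world': array([[-0.01133889, -0.9987716 ,  0.0482362 ,  0.4206989 ],
       [-0.99960256,  0.01256705,  0.02523487, -0.02323129],
       [-0.02581006, -0.04793089, -0.99851714,  1.00723724],
       [ 0.        ,  0.        ,  0.        ,  1.        ]])}
wrist {'fx': 300.1893417106276, 'fy': 300.1893417106276, 'cx': 278.67159375006474, 'cy': 208.8883948858026, 'cam_to_world': array([[ 0.40201923, -0.8724577 , -0.27784547,  0.32291129],
       [-0.91562867, -0.38377909, -0.11974033, -0.54050234],
       [-0.00216291,  0.3025412 , -0.95313386,  0.37301482],
       [ 0.        ,  0.        ,  0.        ,  1.        ]])}
```

View pics/top0.png

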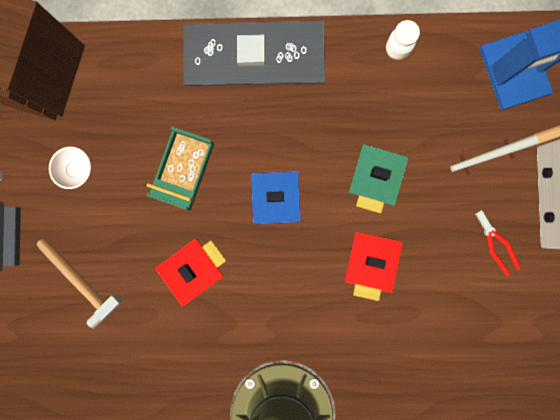

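View pics/side0.png

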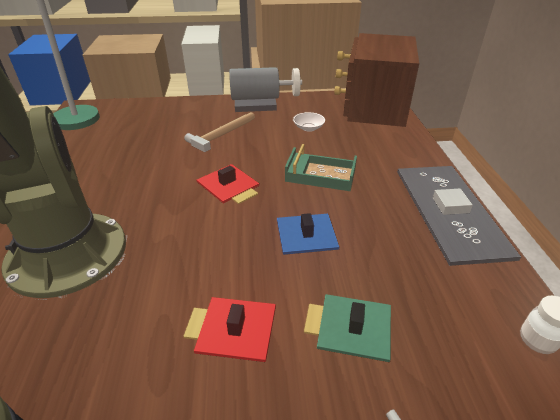

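View pics/wrist0.png

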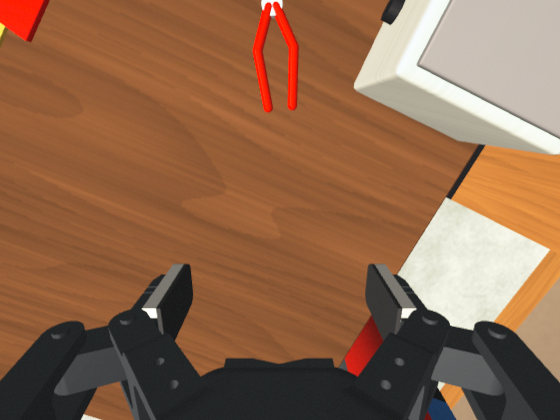

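Candidates for the lid (top view):
- Green plate with tongue at (380,175). This one matches the description.
- Red look-alikes with tongues at (375,262) and (190,270).
- Blue lid with no tongue at (275,196).
- Green tray at (180,168), with its bar near (167,192).

Next I'll check the choice in a close crop and measure.

```bash
cat > h.py <<'E'
import numpy as np, cv2
from bench import env, optics, job
def ray(n,uv,P=None):
    P=P or optics.camera_params(n); T=P["cam_to_world"]
    d=np.array([(uv[0]-P["cx"])/P["fx"],(uv[1]-P["cy"])/P["fy"],1.]); return T[:3,3],T[:3,:3]@d
def onz(n,uv,z,P=None):
    o,d=ray(n,uv,P); return o+d*(z-o[2])/d[2]
def proj(n,X,P=None):
    P=P or optics.camera_params(n); T=P["cam_to_world"]; c=T[:3,:3].T@(np.asarray(X)-T[:3,3]); return np.array([P["fx"]*c[0]/c[2]+P["cx"],P["fy"]*c[1]/c[2]+P["cy"]])
def hsv(im): return cv2.cvtColor(im,cv2.COLOR_RGB2HSV)
def blobs(mask,amin=60):
    mask=cv2.morphologyEx(mask,cv2.MORPH_OPEN,np.ones((2,2),np.uint8))
    cs,_=cv2.findContours(mask,cv2.RETR_EXTERNAL,cv2.CHAIN_APPROX_NONE)
    return [c for c in cs if cv2.contourArea(c)>amin]
G=((65,90,30),(90,255,200)); Y=((18,100,120),(32,255,255)); K=((0,0,0),(180,255,45))
def m(im,r): return cv2.inRange(hsv(im),r[0],r[1])
E
python3 - <<'E'
from h import *
im=cv2.imread("pics/top0.png")[:,:,::-1].copy()
for nm,r in (("G",G),("Y",Y)):
    for c in blobs(m(im,r)):
        print(nm,cv2.contourArea(c),cv2.boundingRect(c),cv2.minAreaRect(c))
a=cv2.resize(im[135:220,335:420],None,fx=4.5,fy=4.5,interpolation=cv2.INTER_NEAREST)
b=cv2.resize(im[125:210,140:225],None,fx=4.5,fy=4.5,interpolation=cv2.INTER_NEAREST)
cv2.imwrite("pics/crop.png",np.hstack([a,b])[:,:,::-1])
im=cv2.imread("pics/side0.png")[:,:,::-1].copy()
for nm,r in (("G",G),("Y",Y)):
    for c in blobs(m(im,r)):
        print("side",nm,cv2.contourArea(c),cv2.boundingRect(c),cv2.minAreaRect(c))
b=cv2.resize(im[140:200,275:365],None,fx=8,fy=8,interpolation=cv2.INTER_NEAREST)
cv2.imwrite("pics/crop2.png",b[:,:,::-1])
E
```

```text
G 292.0 (148, 190, 45, 20) ((170.25355529785156, 199.79725646972656), (45.216678619384766, 8.017494201660156), 18.886085510253906)
G 2230.0 (351, 146, 58, 60) ((379.2753601074219, 175.4342498779297), (47.073944091796875, 49.60203170776367), 16.313852310180664)
G 2488.0 (155, 129, 59, 70) ((184.3011932373047, 163.702392578125), (43.740901947021484, 60.10113525390625), 18.778032302856445)
Y 262.0 (354, 286, 28, 16) ((367.6999816894531, 293.6000061035156), (26.790912628173828, 11.063454627990723), 12.52880859375)
Y 266.5 (204, 242, 22, 26) ((214.78648376464844, 254.5189208984375), (25.879554748535156, 11.542869567871094), 53.97262954711914)
Y 268.5 (357, 196, 27, 18) ((370.6050720214844, 204.94264221191406), (26.072168350219727, 11.738119125366211), 16.389541625976562)
Y 120.0 (148, 185, 44, 17) ((169.55001831054688, 192.8500213623047), (45.853031158447266, 3.7947335243225098), 18.43494987487793)
Y 69.5 (184, 143, 19, 16) ((193.2886505126953, 149.35052490234375), (14.824053764343262, 16.854745864868164), 23.96249008178711)
Y 66.0 (539, 131, 21, 10) ((549.2054443359375, 135.66757202148438), (4.484809875488281, 21.468271255493164), 72.89727020263672)
side Y 388.0 (185, 309, 23, 31) ((195.85000610351562, 323.9499816894531), (13.597793579101562, 33.5201416015625), 18.434947967529297)
side Y 395.0 (305, 305, 19, 31) ((314.1081237792969, 319.8513488769531), (14.960307121276855, 29.591815948486328), 9.462322235107422)
side Y 136.0 (234, 190, 25, 14) ((245.9000244140625, 196.3000030517578), (6.708203315734863, 24.59674644470215), 63.43495178222656)
side Y 64.0 (294, 145, 11, 30) ((299.0689392089844, 159.32757568359375), (5.199469566345215, 30.268339157104492), 21.801406860351562)
```

View pics/crop.png

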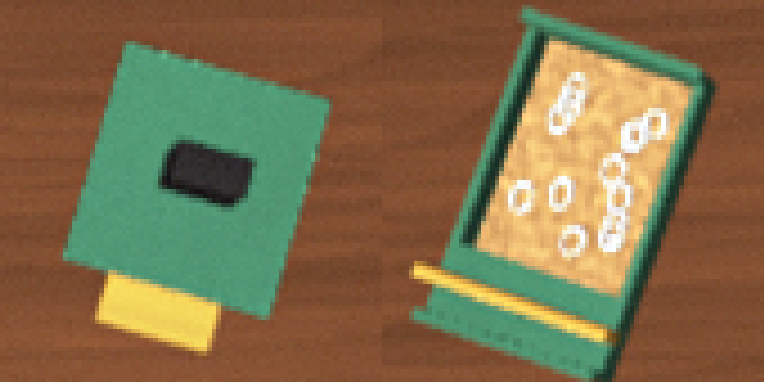

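View pics/crop2.png

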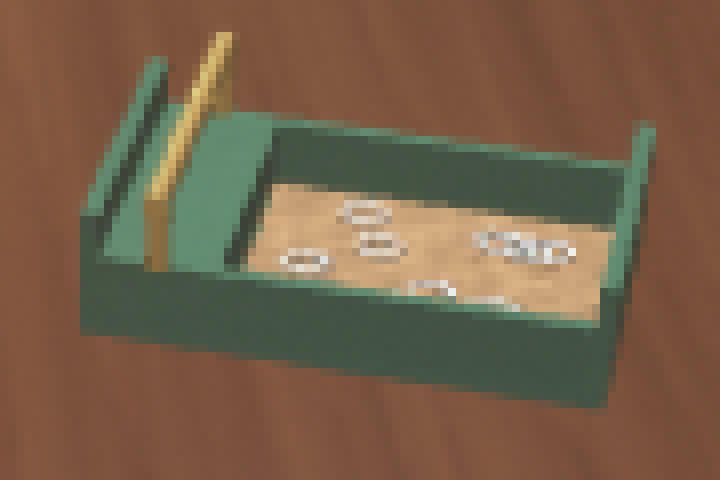

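The crop shows the green lid with its brass tongue toward the robot. The tray's bar is at the lower end, about (170,193). Now the poses.

Run:
```python
from h import *
im=cv2.imread("pics/top0.png")[:,:,::-1].copy(); P=optics.camera_params("top")
g=[c for c in blobs(m(im,G)) if 340<cv2.boundingRect(c)[0]<360][0]
def rect(pts): return cv2.minAreaRect((pts[:,:2]*1000).astype(np.float32))
w=np.array([onz("top",p[0],0.008,P) for p in g]); print("lid rect mm",rect(w))
y=[c for c in blobs(m(im,Y)) if cv2.boundingRect(c)[:2]==(357,196)][0]
wt=np.array([onz("top",p[0],0.005,P) for p in y]); print("tongue",rect(wt))
lc=np.array(rect(w)[0]);tc=np.array(rect(wt)[0]);d=lc-tc;print("dist(want 73)",np.hypot(*d),"lid +x heading deg",np.degrees(np.arctan2(d[1],d[0])))
b=[c for c in blobs(m(im,Y)) if cv2.boundingRect(c)[:2]==(148,185)][0]
wb=np.array([onz("top",p[0],0.057,P) for p in b]); print("bar",rect(wb))
# side view bar
ims=cv2.imread("pics/side0.png")[:,:,::-1].copy(); 
# bar ends by triangulation
ends={"A":((148.5,186.5),(302.6,145.5)),"B":((191.5,200.5),(294.5,164.5))}
for k,(a,c) in ends.items():
    o1,d1=ray("top",a);o2,d2=ray("side",c)
    s=np.linalg.lstsq(np.c_[d1,-d2],o2-o1,rcond=None)[0];p=o1+s[0]*d1;q=o2+s[1]*d2;print(k,(p+q)/2*1000,np.linalg.norm(p-q)*1000)
# stop top edges at z=.046 (outer corners in top crop: scale 4.5, offset 140,125)
for nm,c,z in (("far-left",(524,8),.046),("far-right",(713,80),.046),("near-left",(413,318),.046),("near-right",(603,380),.046)):
    uv=((c[0]-382)/4.5+140,c[1]/4.5+125); print(nm,uv,onz("top",uv,z)*1000)
# lid in side view
for c in blobs(cv2.inRange(hsv(ims),(60,80,60),(90,255,255))):
    print(cv2.boundingRect(c),cv2.contourArea(c))
```

```text
lid rect mm ((552.572998046875, -236.39260864257812), (110.35591125488281, 117.8331069946289), 72.7575912475586)
tongue ((483.1016540527344, -215.15316772460938), (61.155452728271484, 27.83210563659668), 72.68147277832031)
dist(want 73) 72.64558821332582 lid +x heading deg -16.999939341579022
bar ((513.2899780273438, 248.257080078125), (105.28947448730469, 8.614873886108398), 70.91483306884766)
A [530.19639856 296.55298231  56.09481267] 3.361593873016153
B [496.53189112 196.60544496  62.65416421] 3.597161989485813
far-left (171.55555555555554, 126.77777777777777) [667.65358565 246.78852727  46.        ]
far-right (213.55555555555554, 142.77777777777777) [628.653026   149.35182202  46.        ]
near-left (146.88888888888889, 195.66666666666669) [508.55078767 303.74035258  46.        ]
near-right (189.11111111111111, 209.44444444444446) [475.58613537 206.1537141   46.        ]
(319, 299, 72, 62) 2987.0
(55, 106, 43, 20) 502.5
```

```bash
cat > plan.py <<'E'
from h import *
def plan(target,head=None,n=None,frac=0.9):
    """target TCP; head = desired heading (deg) of tool x; prints rows (tx,ty,tz,spin)"""
    s=env.sense();R=np.array(s["tool_rot"]);p=np.array(s["ee_pos"])
    h=np.degrees(np.arctan2(R[1,0],R[0,0])); dh=0 if head is None else (head-h+180)%360-180
    d=np.asarray(target)-p
    n=n or int(np.ceil(max(np.linalg.norm(d)/.06/frac,abs(np.radians(dh))/.12/frac,1)))
    print("t",round(s["t"],3),"p",p.round(4),"h",round(h,2),"d",d.round(4),"dh",round(dh,2),"F",np.round(s["contact_force"],1),"op",round(s["opening"],4))
    for i in range(n):
        l=R.T@(d/n)/.06; sp=-np.radians(dh/n)/.12
        print([float(x) for x in np.round(list(l)+[sp],3)])
        a=-np.radians(dh/n)*1; c,s_=np.cos(a),np.sin(a)
        R=R@np.array([[c,0,s_],[0,1,0],[-s_,0,c]])
E
python3 - <<'E'
from plan import *
plan([.5526,-.2364,.13],163)
im=cv2.imread("pics/top0.png")[:,:,::-1].copy(); P=optics.camera_params("top")
M=m(im,Y); ys,xs=np.nonzero(M[183:204,145:195]); 
w=np.array([onz("top",(x+145,y+183),.057,P)[:2] for x,y in zip(xs,ys)])
v,e=np.linalg.eigh(np.cov(w.T)); print(w.mean(0),np.degrees(np.arctan2(*e[::-1,1])))
E
```

```text
t 0.15 p [ 0.2511 -0.5719  0.2306] h -156.29 d [ 0.3015  0.3355 -0.1006] dh -40.71 F [-0.3 -0.3  0.3] op 0.0849
[-0.761, 0.187, -0.344, 0.658]
[-0.732, 0.187, -0.403, 0.658]
[-0.697, 0.187, -0.46, 0.658]
[-0.659, 0.187, -0.513, 0.658]
[-0.617, 0.187, -0.564, 0.658]
[-0.57, 0.187, -0.61, 0.658]
[-0.52, 0.187, -0.653, 0.658]
[-0.467, 0.187, -0.692, 0.658]
[-0.411, 0.187, -0.727, 0.658]
[0.51854014 0.24284791] 80.3354962460515
```

Call:
jog_arm:
  motion:
    - [[-1,-0.76,0.19,-0.34,0.66],[-1,-0.73,0.19,-0.4,0.66],[-1,-0.7,0.19,-0.46,0.66],[-1,-0.66,0.19,-0.51,0.66],[-1,-0.62,0.19,-0.56,0.66],[-1,-0.57,0.19,-0.61,0.66],[-1,-0.52,0.19,-0.65,0.66],[-1,-0.47,0.19,-0.69,0.66],[-1,-0.41,0.19,-0.73,0.66],[-1,0,0,0,0]]

```text
t: 1.4
ee_pos: [0.5651, -0.2311, 0.1211]
tool_rot: [[-0.947, -0.004, -0.321], [0.32, 0.003, -0.947], [0.005, -1.0, -0.002]]
contact_force: [-0.5, -0.2, -1.1]
opening: 0.0848
```

Run:
```python
from plan import *
plan([.5526,-.2364,.13],163)
print(np.round(env.sense()["tool_rot"],3).tolist())
im=optics.get_image("wrist"); cv2.imwrite("pics/w1.png",im[:,:,::-1])
for p in ([.5526,-.2364,.044],):print(proj("wrist",p))
c,s=np.cos(np.radians(-17)),np.sin(np.radians(-17))
for x,y in ((11,20),(11,-20),(-11,20),(-11,-20)):
  print(proj("wrist",[.5526+(c*x-s*y)/1000,-.2364+(s*x+c*y)/1000,.044]))
```

```text
t 1.4 p [ 0.5651 -0.2311  0.1211] h 161.31 d [-0.0125 -0.0053  0.0089] dh 1.69 F [-0.5 -0.2 -1.1] op 0.0848
[0.169, -0.148, 0.15, -0.246]
[[-0.947, -0.004, -0.321], [0.32, 0.003, -0.947], [0.005, -1.0, -0.002]]
[286.94188424 229.85169642]
[260.84222606 217.43392156]
[312.42115317 215.890508  ]
[262.22627518 243.39444271]
[312.35033757 241.94060772]
```

View pics/w1.png

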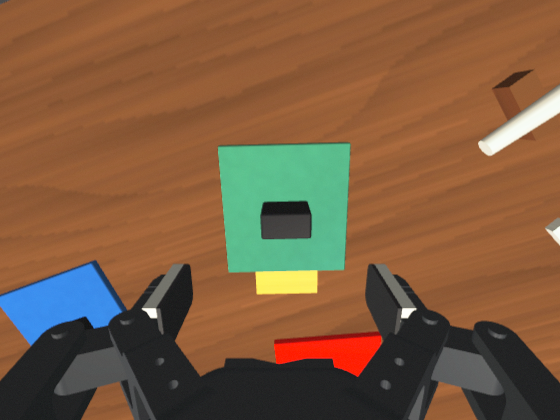

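The wrist view shows the green lid, with its knob near (286,220) and tongue near (287,282). That agrees with the top-view estimate. I'll refine the pose with the wrist mask.

Run:
```python
from plan import *
im=cv2.imread("pics/w1.png")[:,:,::-1].copy(); P=optics.camera_params("wrist")
g=max(blobs(m(im,((65,80,30),(90,255,230)))),key=cv2.contourArea)
w=np.array([onz("wrist",p[0],0.008,P)[:2]*1000 for p in g],np.float32); print(cv2.minAreaRect(w))
y=[c for c in blobs(m(im,Y)) if cv2.boundingRect(c)[1]<300]
for c in y:
  t=np.array([onz("wrist",p[0],0.005,P)[:2]*1000 for p in c],np.float32); print(cv2.minAreaRect(t))
k=m(im,((0,0,0),(180,255,60)))
k[250:]=0;k[:, :240]=0;k[:,340:]=0
for c in blobs(k): print(cv2.boundingRect(c), [onz("wrist",p,.044,P)*1000 for p in ((cv2.boundingRect(c)[0]+cv2.boundingRect(c)[2]/2, 0),)])
```

```text
((554.9326782226562, -237.09249877929688), (111.15762329101562, 119.31327819824219), 72.64360809326172)
((483.75286865234375, -214.953369140625), (60.77080154418945, 25.805110931396484), 72.56692504882812)
(262, 203, 50, 15) [array([ 699.83100178, -285.26607548,   44.        ])]
```

Run:
```python
from plan import *
plan([.554,-.2368,.08],162.6)
```

```text
t 1.45 p [ 0.5634 -0.234   0.1215] h 161.17 d [-0.0094 -0.0028 -0.0415] dh 1.43 F [-0.6 -0.9  0.5] op 0.0855
[0.13, 0.692, 0.094, -0.208]
```

Call:
jog_arm:
  motion:
    - [[-1,0.13,0.7,0.09,-0.21],[-1,0,0,0,0]]

```text
t: 1.7
ee_pos: [0.5528, -0.2392, 0.0794]
tool_rot: [[-0.954, -0.005, -0.3], [0.3, -0.001, -0.954], [0.004, -1.0, 0.002]]
contact_force: [-0.2, -1.0, 0.8]
opening: 0.0856
```

Run:
```python
from plan import *
plan([.554,-.2368,.011],162.6)
```

```text
t 1.7 p [ 0.5528 -0.2392  0.0794] h 162.56 d [ 0.0012  0.0024 -0.0684] dh 0.04 F [-0.2 -1.   0.8] op 0.0856
[-0.006, 0.57, -0.023, -0.003]
[-0.006, 0.57, -0.023, -0.003]
```

Call:
jog_arm:
  motion:
    - [[-1,-0.01,0.55,-0.02,0],[-1,-0.01,0.5,-0.02,0],[-1,0,0,0,0]]

```text
t: 2.08
ee_pos: [0.5563, -0.2425, 0.0205]
tool_rot: [[-0.952, 0.001, -0.306], [0.306, -0.005, -0.952], [-0.003, -1.0, 0.004]]
contact_force: [-0.2, -0.2, -0.2]
opening: 0.0852
```

Run:
```python
from plan import *
plan([.554,-.2368,.011],162.6)
im=optics.get_image("wrist"); cv2.imwrite("pics/w2.png",im[:,:,::-1])
```

```text
t 2.075 p [ 0.5563 -0.2425  0.0205] h 162.2 d [-0.0023  0.0057 -0.0095] dh 0.4 F [-0.2 -0.2 -0.2] op 0.0852
[0.066, 0.158, -0.08, -0.058]
```

View pics/w2.png

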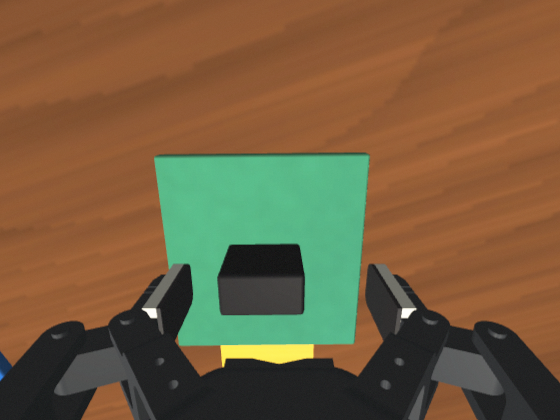

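The knob sits between the open pads, centre about (262,280), left of the finger centre at column 278. That matches the remaining 6 mm sideways error.

Call:
jog_arm:
  motion:
    - [[-1,0.06,0.08,-0.08,-0.06],[-1,0,0.08,0,0],[-1,0,0,0,0]]

```text
t: 2.5
ee_pos: [0.5571, -0.2386, 0.0159]
tool_rot: [[-0.954, 0.009, -0.3], [0.3, -0.008, -0.954], [-0.011, -1.0, 0.005]]
contact_force: [0.4, -0.3, -0.2]
opening: 0.0857
```

Run:
```python
from plan import *
plan([.554,-.2368,.011],162.6)
```

```text
t 2.5 p [ 0.5571 -0.2386  0.0159] h 162.56 d [-0.0031  0.0018 -0.0049] dh 0.04 F [ 0.4 -0.3 -0.2] op 0.0857
[0.059, 0.081, -0.014, -0.006]
```

Call:
jog_arm:
  motion:
    - [[-1,0.08,0.14,-0.03,0],[0,0,0,0,0],[1,0,0,0,0],[1,0,0,0,0],[1,0,0,0,0],[1,0,0,0,0]]

```text
t: 3.25
ee_pos: [0.5531, -0.2353, 0.0074]
tool_rot: [[-0.954, 0.009, -0.3], [0.3, -0.008, -0.954], [-0.011, -1.0, 0.005]]
contact_force: [0.3, 0.5, 0.9]
opening: 0.039
```

Run:
```python
from plan import *
plan([.554,-.2368,.011],162.6)
im=optics.get_image("wrist"); cv2.imwrite("pics/w3.png",im[:,:,::-1])
```

```text
t 3.25 p [ 0.5531 -0.2353  0.0074] h 162.57 d [ 0.0009 -0.0015  0.0036] dh 0.03 F [0.3 0.5 0.9] op 0.039
[-0.022, -0.059, 0.021, -0.005]
```

View pics/w3.png

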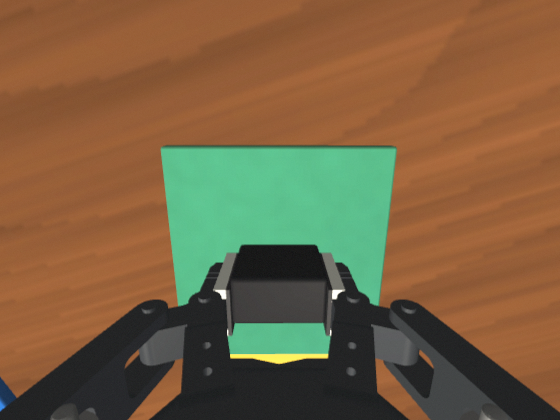

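Gripped: opening 39 mm, pads centred on the knob. Next I'll refine the tray pose from the first side view, using the bottom corners of its near wall at z=0.

Run:
```python
from plan import *
A=onz("side",(80/8+275,335/8+140),0)*1000;B=onz("side",(607/8+275,408/8+140),0)*1000
d=B-A;print(A,B,np.linalg.norm(d),np.degrees(np.arctan2(d[1],d[0])))
n=np.array([-d[1],d[0],0])/np.linalg.norm(d);print("origin",(A+B)/2+49*n)
# near stop outer top corners, far stop
for nm,c in (("n-near",(85,210)),("n-far",(160,58)),("f-near",(612,288)),("f-far",(652,124))):
    print(nm,onz("side",(c[0]/8+275,c[1]/8+140),.046)*1000)
```

```text
[476.77431336 213.2106909    0.        ] [637.68219645 158.696274     0.        ] 169.89163750321816 -18.71600528714571
origin [572.95125615 232.36239573   0.        ]
n-near [478.44160048 216.12917129  46.        ]
n-far [512.852358   306.39619087  46.        ]
f-near [634.14153933 158.45082884  46.        ]
f-far [668.3999732  249.98919366  46.        ]
```

Call:
jog_arm:
  motion:
    - [[1,0,-0.6,0,0],[1,0,-0.8,0,0],[1,0,-0.8,0,0],[1,0,0,0,0]]

```text
t: 3.8
ee_pos: [0.5507, -0.234, 0.1413]
tool_rot: [[-0.954, 0.005, -0.3], [0.3, -0.007, -0.954], [-0.007, -1.0, 0.005]]
contact_force: [0.1, 1.0, -2.7]
opening: 0.0396
```

Run:
```python
from plan import *
plan([.472,.264,.14],161.2)
```

```text
t 3.8 p [ 0.5507 -0.234   0.1413] h 162.57 d [-0.0787  0.498  -0.0013] dh -1.37 F [ 0.1  1.  -2.7] op 0.0396
[0.374, -0.004, -0.753, 0.02]
[0.376, -0.004, -0.752, 0.02]
[0.377, -0.004, -0.751, 0.02]
[0.379, -0.004, -0.75, 0.02]
[0.381, -0.004, -0.749, 0.02]
[0.383, -0.004, -0.748, 0.02]
[0.385, -0.004, -0.747, 0.02]
[0.386, -0.004, -0.746, 0.02]
[0.388, -0.004, -0.745, 0.02]
[0.39, -0.004, -0.744, 0.02]
```

Call:
jog_arm:
  motion:
    - [[1,0.2,0,-0.4,0.02],[1,0.35,0,-0.7,0.02],[1,0.38,0,-0.75,0.02],[1,0.38,0,-0.75,0.02],[1,0.38,0,-0.75,0.02],[1,0.38,0,-0.75,0.02],[1,0.38,0,-0.75,0.02],[1,0.38,0,-0.75,0.02],[1,0.39,0,-0.7,0.02],[1,0.2,0,-0.4,0.02]]

```text
t: 5.05
ee_pos: [0.4728, 0.221, 0.126]
tool_rot: [[-0.944, -0.011, -0.329], [0.329, -0.011, -0.944], [0.006, -1.0, 0.014]]
contact_force: [0.6, -0.4, -1.1]
opening: 0.0391
```

Run:
```python
from plan import *
plan([.472,.264,.14],161.2)
```

```text
t 5.05 p [0.4728 0.221  0.126 ] h 160.77 d [-0.0008  0.043   0.014 ] dh 0.43 F [ 0.6 -0.4 -1.1] op 0.0391
[0.25, -0.241, -0.67, -0.063]
```

Call:
jog_arm:
  motion:
    - [[1,0.15,-0.15,-0.4,-0.04],[1,0.1,-0.1,-0.28,-0.02],[1,0,0,0,0]]

```text
t: 5.42
ee_pos: [0.4693, 0.2674, 0.1375]
tool_rot: [[-0.948, -0.016, -0.318], [0.318, -0.013, -0.948], [0.011, -1.0, 0.018]]
contact_force: [0.1, -0.9, -2.5]
opening: 0.0393
```

Run:
```python
from plan import *
plan([.472,.264,.11],161.2)
for n in ("side","top","wrist"): cv2.imwrite(f"pics/{n}4.png",optics.get_image(n)[:,:,::-1])
a=cv2.imread("pics/side4.png")[100:260,190:390];cv2.imwrite("pics/c4.png",cv2.resize(a,None,fx=3.5,fy=3.5))
```

```text
t 5.425 p [0.4693 0.2674 0.1375] h 161.44 d [ 0.0027 -0.0034 -0.0275] dh -0.24 F [ 0.1 -0.9 -2.5] op 0.0393
[-0.065, 0.458, 0.032, 0.035]
```

View pics/c4.png

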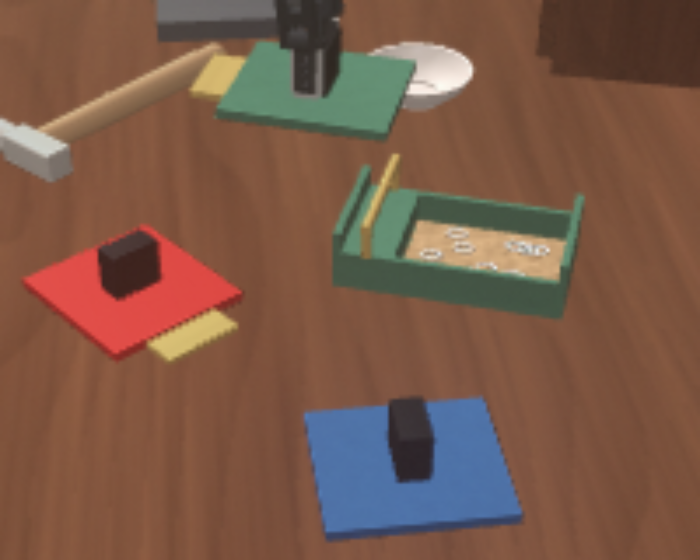

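View pics/wrist4.png

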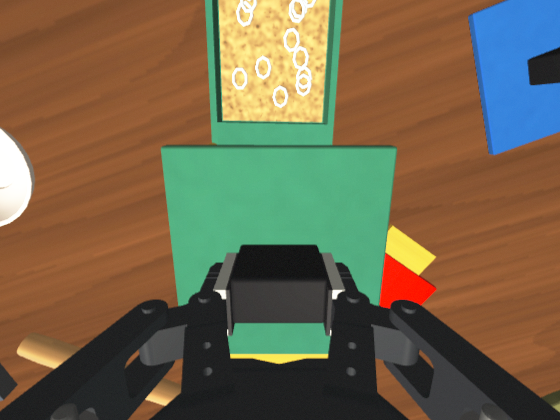

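View pics/top4.png

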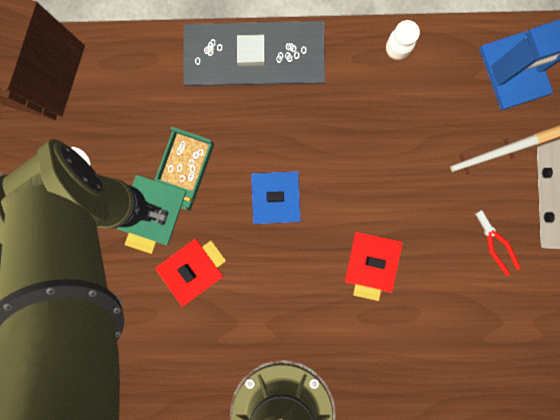

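Wrist view: the lid sits level over the bar, with the tray rim at columns 212–333 beyond it and the bed's inner edge at row 123. The side view shows the lid level and high. I'll use the bed edge for a third fix on the tray.

Run:
```python
from plan import *
cv2.imwrite("pics/c5.png",cv2.resize(cv2.imread("pics/wrist4.png")[0:160,190:360],None,fx=4,fy=3.6))
P=optics.camera_params("wrist")
L=onz("wrist",(212,133),.03,P)*1000;R=onz("wrist",(333,133),.03,P)*1000
print(L,R,np.linalg.norm(L-R)); d=L-R;print(np.degrees(np.arctan2(d[1],d[0]))-90)
e=onz("wrist",(273,123),.03,P)*1000
h=np.radians(-18.8);ex=np.array([np.cos(h),np.sin(h)]);ey=np.array([-np.sin(h),np.cos(h)])
o=e[:2]+40*ex; mid=(L+R)[:2]/2
print("bed edge",e,"origin via edge x",o, "mid",mid)
o=np.dot(o,ex)*ex+np.dot(mid,ey)*ey;print("origin",o)
for q in ([571.5,230],[573,232.4],[570,227.5]): print("tray-frame diff",(np.array(q)-o)@ex,(np.array(q)-o)@ey)
```

```text
[545.25435247 294.27085532  30.        ] [513.78600167 201.97187351  30.        ] 97.51594302517891
-18.826260948693744
bed edge [536.77648309 245.36963813  30.        ] origin via edge x [574.6424535  232.47901032] mid [529.52017707 248.12136441]
origin [574.72832478 232.73125557]
tray-frame diff -2.175901295034259 -3.625919392426125
tray-frame diff -1.5293650734139428 -0.8705626253026817
tray-frame diff -2.7902109471315253 -6.475941085561133
```

View pics/c5.png

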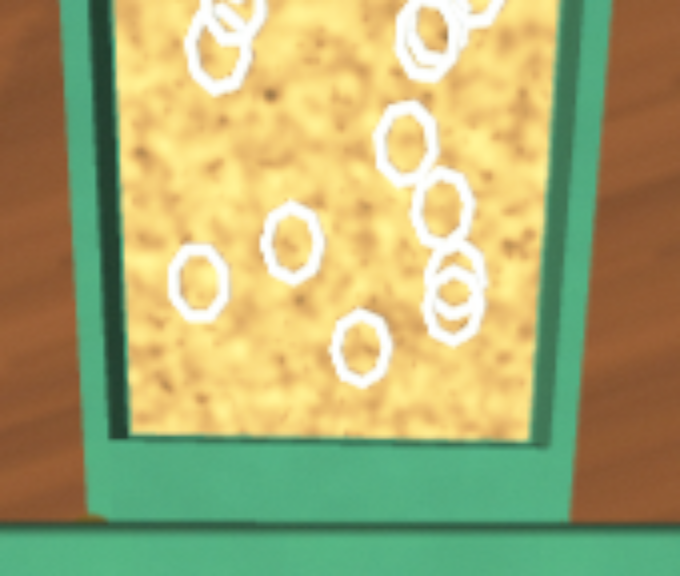

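Call:
jog_arm:
  motion:
    - [[1,-0.05,0.5,0,0],[1,0,0.5,0,0],[1,0,0,0,0]]

```text
t: 5.95
ee_pos: [0.4731, 0.2581, 0.0763]
tool_rot: [[-0.945, -0.015, -0.327], [0.327, -0.017, -0.945], [0.009, -1.0, 0.021]]
contact_force: [-0.8, 0.4, -1.9]
opening: 0.0392
```

```bash
cat >> plan.py <<'E'
def st(O=(.5735,.2320),hd=-18.8):
    s=env.sense();h=np.radians(hd);p=s["ee_pos"];d=np.array(p[:2])-O;R=np.array(s["tool_rot"])
    print("t",round(s["t"],2),"tray xyz mm",np.round([1000*(d[0]*np.cos(h)+d[1]*np.sin(h)),1000*(-d[0]*np.sin(h)+d[1]*np.cos(h)),1000*p[2]],1),"head",round(np.degrees(np.arctan2(R[1,0],R[0,0])),1),"tilt: x.z %.3f z.z %.3f"%(R[2,0],R[2,2]),"F",np.round(s["contact_force"],1),"op",round(s["opening"],4))
E
python3 -c "
from plan import *
st()"
```

```text
t 5.95 tray xyz mm [-103.4   -7.6   76.3] head 160.9 tilt: x.z 0.009 z.z 0.021 F [-0.8  0.4 -1.9] op 0.0392
```

Call:
jog_arm:
  motion:
    - [[1,0.06,0.1,-0.12,0],[1,0,0.1,0,0],[1,0,0.12,0,0]]

```text
t: 6.32
ee_pos: [0.4723, 0.2669, 0.0606]
tool_rot: [[-0.945, -0.012, -0.328], [0.328, -0.014, -0.945], [0.007, -1.0, 0.017]]
contact_force: [-14.8, -5.9, 33.3]
opening: 0.0392
```

```bash
python3 -c "
from plan import *
st()"
```

```text
t 6.33 tray xyz mm [-107.     0.4   60.6] head 160.8 tilt: x.z 0.007 z.z 0.017 F [-14.8  -5.9  33.3] op 0.0392
```

Run:
```python
from plan import *
cv2.imwrite("pics/side6.png",optics.get_image("side")[:,:,::-1])
cv2.imwrite("pics/c6.png",cv2.resize(cv2.imread("pics/side6.png")[90:210,230:380],None,fx=5,fy=4.8))
st()
```

```text
t 6.38 tray xyz mm [-107.     0.4   60.3] head 160.8 tilt: x.z 0.007 z.z 0.017 F [-9.4 -3.7 19.1] op 0.0392
```

View pics/c6.png

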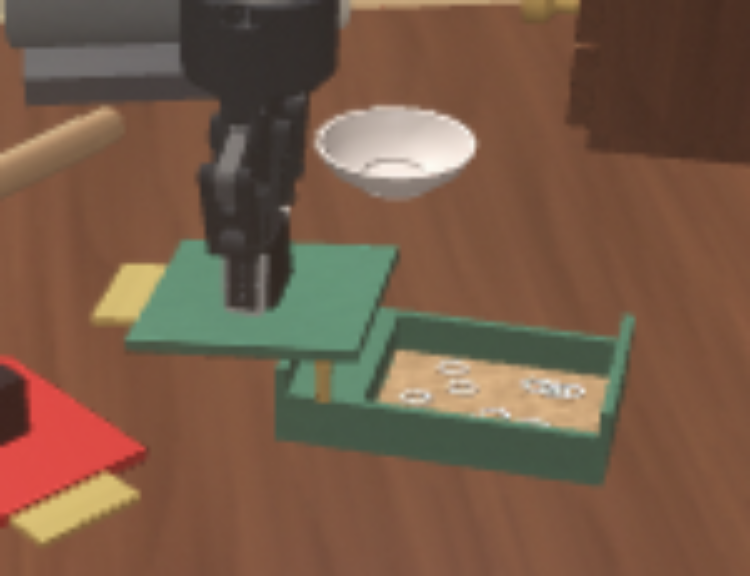

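The lid rests on the bar and has begun to pivot: its front edge slope dropped from 0.106 to 0.044. I'll keep lowering in small steps.

Call:
jog_arm:
  motion:
    - [[1,0,0.07,0,0],[1,0,0.07,0,0],[1,0,0.07,0,0],[1,0,0,0,0]]

```text
t: 6.88
ee_pos: [0.4721, 0.2677, 0.0589]
tool_rot: [[-0.945, -0.004, -0.327], [0.327, -0.01, -0.945], [0.0, -1.0, 0.011]]
contact_force: [0.9, 0.7, -1.9]
opening: 0.0389
```

```bash
python3 -c "
from plan import *
st()"
```

```text
t 6.88 tray xyz mm [-107.5    1.1   58.9] head 160.9 tilt: x.z 0.000 z.z 0.011 F [ 0.9  0.7 -1.9] op 0.0389
```

Call:
jog_arm:
  motion:
    - [[1,0,0.14,0,0],[1,0,0.14,0,0]]

```text
t: 7.12
ee_pos: [0.4702, 0.2691, 0.046]
tool_rot: [[-0.946, -0.003, -0.325], [0.325, -0.008, -0.946], [0.001, -1.0, 0.008]]
contact_force: [-12.2, -1.6, 20.4]
opening: 0.0395
```

Run:
```python
from plan import *
st()
cv2.imwrite("pics/side7.png",optics.get_image("side")[:,:,::-1])
cv2.imwrite("pics/c7.png",cv2.resize(cv2.imread("pics/side7.png")[90:210,230:380],None,fx=5,fy=4.8))
```

```text
t 7.12 tray xyz mm [-109.7    1.8   46. ] head 161.0 tilt: x.z 0.001 z.z 0.008 F [-12.2  -1.6  20.4] op 0.0395
```

View pics/c7.png

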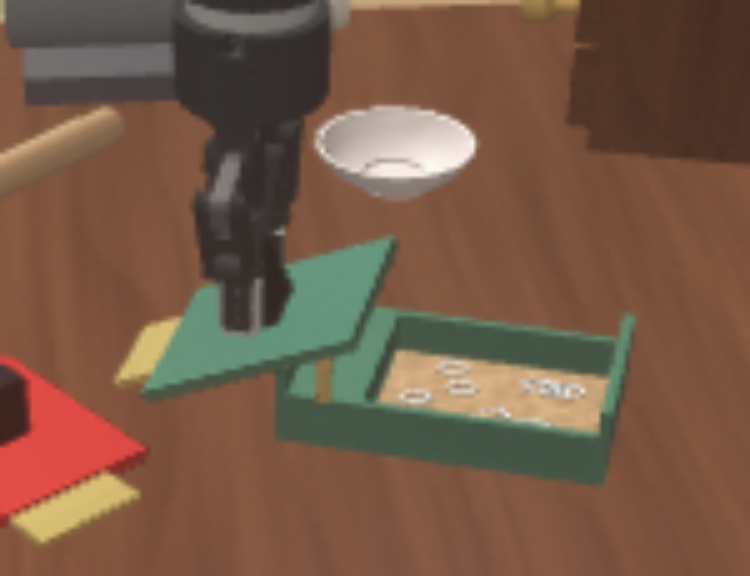

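The lid is now clearly tilted in the pads with its tongue end low. I'll lift it clear and measure the tilt.

Call:
jog_arm:
  motion:
    - [[1,0,-0.3,0,0],[1,0,-0.5,0,0],[1,0,-0.5,0,0],[1,0,0,0,0]]

```text
t: 7.68
ee_pos: [0.4705, 0.2706, 0.1245]
tool_rot: [[-0.946, -0.003, -0.324], [0.324, -0.007, -0.946], [0.001, -1.0, 0.008]]
contact_force: [-0.1, 0.3, -2.4]
opening: 0.0394
```

Run:
```python
from plan import *
st()
cv2.imwrite("pics/side8.png",optics.get_image("side")[:,:,::-1])
cv2.imwrite("pics/c8.png",cv2.resize(cv2.imread("pics/side8.png")[80:200,230:380],None,fx=5,fy=4.8))
```

```text
t 7.67 tray xyz mm [-110.     3.3  124.5] head 161.1 tilt: x.z 0.001 z.z 0.008 F [-0.1  0.3 -2.4] op 0.0394
```

View pics/c8.png

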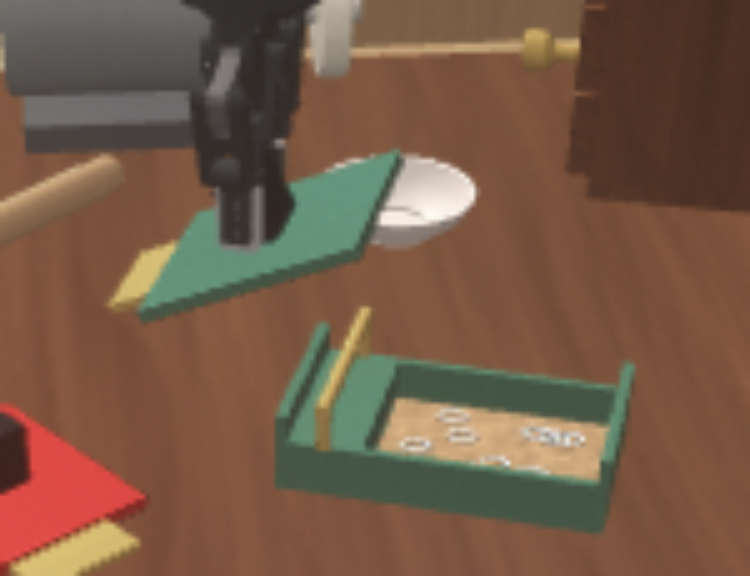

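```bash
cat >> plan.py <<'E'
O=np.array([.5735,.2320,0]);h_=np.radians(-18.8);RT=np.array([[np.cos(h_),-np.sin(h_),0],[np.sin(h_),np.cos(h_),0],[0,0,1]])
def ony(n,uv,y,P=None):
    o,d=ray(n,uv,P);o=RT.T@(o-O);d=RT.T@d;return (o+d*(y-o[1])/d[1])*1000
E
python3 - <<'E'
from plan import *
f=lambda c:(c[0]/5+230,c[1]/4.8+80)
a=ony("side",f((142,319)),-.0527);b=ony("side",f((360,257)),-.0527);d=b-a
print(a,b,np.linalg.norm(d),np.degrees(np.arctan2(d[2],d[0])))
t=ony("side",f((108,306)),-.0267);print("tip",t)
u=d/np.linalg.norm(d); print("origin",(a+b)/2,"tip pred",(a+b)/2-86*u)
E
```

```text
[-152.10297247  -52.7          97.88615265] [-44.61849371 -52.7        147.2124888 ] 118.26242265272019 24.65114267695878
tip [-177.89071733  -26.7          87.32074666]
origin [-98.36073309 -52.7        122.54932072] tip pred [-176.52305182  -52.7          86.67938999]
```

The tilt is 24.7°, and the measured plate edge is 118 mm (should be 120). The tip sits about (-67, -38) mm from the TCP in tray x/z. I'll carry it over the bar so the tip is near x=-43, then lower.

Call:
jog_arm:
  motion:
    - [[1,-0.3,0,0.03,0],[1,-0.5,0,0.03,0],[1,-0.5,0,0,0],[1,-0.5,0,0,0],[1,-0.35,0,0,0],[1,0,0,0,0]]

```text
t: 8.48
ee_pos: [0.5962, 0.2173, 0.1132]
tool_rot: [[-0.945, -0.014, -0.325], [0.326, -0.016, -0.945], [0.008, -1.0, 0.02]]
contact_force: [-0.1, 0.2, -2.3]
opening: 0.039
```

```bash
python3 -c "
from plan import *
st()"
```

```text
t 8.47 tray xyz mm [ 26.2  -6.6 113.2] head 161.0 tilt: x.z 0.008 z.z 0.020 F [-0.1  0.2 -2.3] op 0.039
```

Call:
jog_arm:
  motion:
    - [[1,0,0.22,-0.11,0],[1,0,0.25,0,0],[1,0,0,0,0]]

```text
t: 8.85
ee_pos: [0.5954, 0.2238, 0.0802]
tool_rot: [[-0.946, -0.019, -0.324], [0.324, -0.017, -0.946], [0.012, -1.0, 0.022]]
contact_force: [-0.8, 0.1, -1.6]
opening: 0.039
```

Run:
```python
from plan import *
st()
cv2.imwrite("pics/side9.png",optics.get_image("side")[:,:,::-1])
cv2.imwrite("pics/c9.png",cv2.resize(cv2.imread("pics/side9.png")[90:210,260:410],None,fx=5,fy=4.8))
```

```text
t 8.85 tray xyz mm [23.4 -0.7 80.2] head 161.1 tilt: x.z 0.012 z.z 0.022 F [-0.8  0.1 -1.6] op 0.039
```

View pics/c9.png

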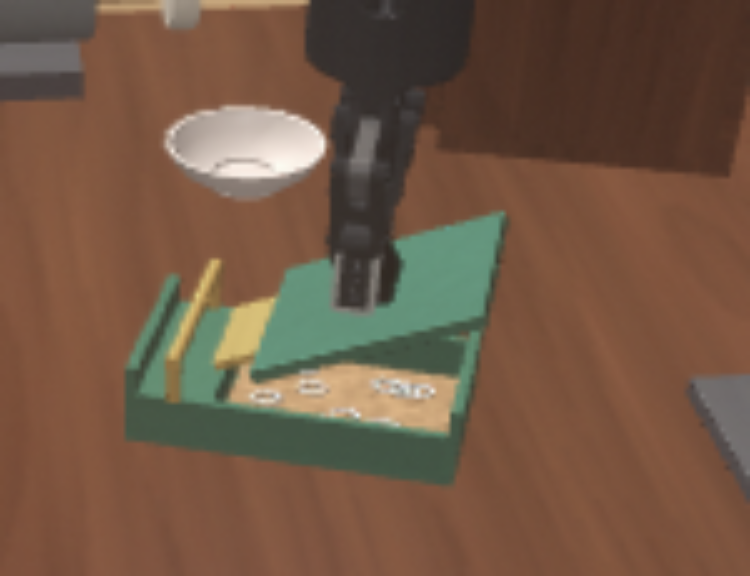

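The tongue tip is at crop (216,366), just short of the bar and above the bed.

Run:
```python
from plan import *
f=lambda c:(c[0]/5+260,c[1]/4.8+90)
print("tip",ony("side",f((216,366)),-.0307), "tip far",ony("side",f((240,308)),.0293))
a=ony("side",f((253,380)),-.0567);b=ony("side",f((487,324)),-.0567);d=b-a
print(a,b,np.linalg.norm(d),np.degrees(np.arctan2(d[2],d[0])))
# reference: bar near end
print("bar near-end top (want x -60,y-52,z58)",ony("side",f((170,357)),-.052), "bed edge near (want -40,z30)",ony("side",f((222,398)),-.042))
```

```text
tip [-42.62603928 -30.7         42.95621338] tip far [-41.55153743  29.3         42.913982  ]
[-19.35553696 -56.7         54.55503839] [ 89.24337206 -56.7        103.9673053 ] 119.3117561730152 24.4654316527781
bar near-end top (want x -60,y-52,z58) [-62.16920967 -52.          59.03512152] bed edge near (want -40,z30) [-36.90051316 -42.          30.99295639]
```

Call:
jog_arm:
  motion:
    - [[1,0,0.14,0,0],[1,0,0,0,0]]

```text
t: 9.15
ee_pos: [0.5955, 0.2246, 0.0727]
tool_rot: [[-0.946, -0.017, -0.323], [0.323, -0.016, -0.946], [0.011, -1.0, 0.021]]
contact_force: [-0.2, 0.1, -2.4]
opening: 0.0395
```

```bash
python3 -c "
from plan import *
st()"
```

```text
t 9.15 tray xyz mm [23.2  0.1 72.7] head 161.1 tilt: x.z 0.011 z.z 0.021 F [-0.2  0.1 -2.4] op 0.0395
```

Call:
jog_arm:
  motion:
    - [[1,0.13,0.05,0,0],[1,0.13,0,0,0],[1,0.1,0,0,0],[1,0,0,0,0]]

```text
t: 9.65
ee_pos: [0.5745, 0.2325, 0.0714]
tool_rot: [[-0.946, -0.014, -0.323], [0.323, -0.015, -0.946], [0.009, -1.0, 0.018]]
contact_force: [-0.1, -0.7, -1.9]
opening: 0.0395
```

```bash
python3 -c "
from plan import *
st()"
```

```text
t 9.65 tray xyz mm [ 0.8  0.8 71.4] head 161.1 tilt: x.z 0.009 z.z 0.018 F [-0.1 -0.7 -1.9] op 0.0395
```

Call:
jog_arm:
  motion:
    - [[1,0.08,0.03,-0.01,0],[1,0.07,0,0,0],[1,0,0,0,0]]

```text
t: 10.02
ee_pos: [0.5684, 0.2356, 0.0713]
tool_rot: [[-0.946, -0.009, -0.324], [0.324, -0.014, -0.946], [0.004, -1.0, 0.016]]
contact_force: [-0.5, 0.7, -1.2]
opening: 0.0392
```

Run:
```python
from plan import *
st()
cv2.imwrite("pics/side10.png",optics.get_image("side")[:,:,::-1])
cv2.imwrite("pics/c10.png",cv2.resize(cv2.imread("pics/side10.png")[110:210,265:390],None,fx=6,fy=5.8))
```

```text
t 10.03 tray xyz mm [-6.   1.8 71.3] head 161.1 tilt: x.z 0.004 z.z 0.016 F [-0.5  0.7 -1.2] op 0.0392
```

View pics/c10.png

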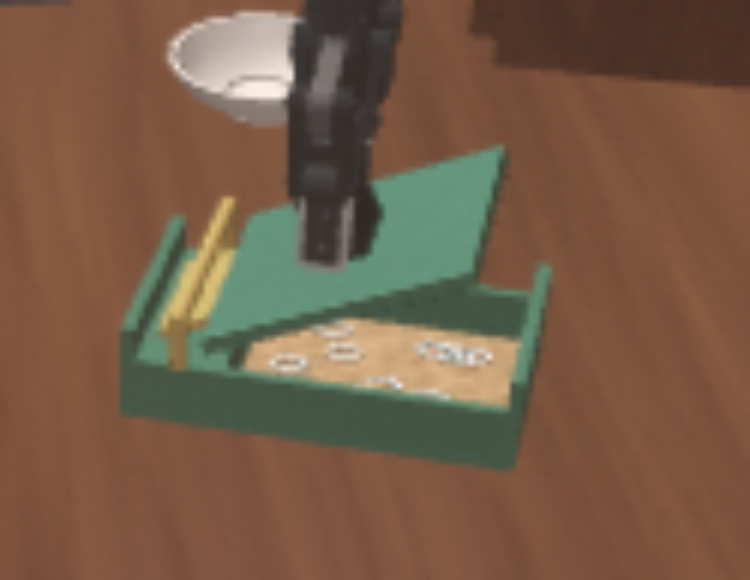

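The tongue passes under the bar, with its tip showing on the far side at crop (163,328) while the lid is still tilted. I'll measure that.

Run:
```python
from plan import *
f=lambda c:(c[0]/6+265,c[1]/5.8+110)
print("tip",ony("side",f((163,330)),-.0282))
a=ony("side",f((205,352)),-.0542);b=ony("side",f((477,280)),-.0542);d=b-a
print(a,b,np.linalg.norm(d),np.degrees(np.arctan2(d[2],d[0])))
```

```text
tip [-71.66173359 -28.2         34.94506652]
[-48.24613644 -54.2         43.91072213] [ 59.63055897 -54.2         95.97113228] 119.78175035668757 25.761576207710938
```

Call:
jog_arm:
  motion:
    - [[1,0.01,0.09,0.02,0],[1,0,0.04,0,0]]

```text
t: 10.32
ee_pos: [0.5713, 0.2345, 0.0667]
tool_rot: [[-0.945, -0.001, -0.326], [0.326, -0.012, -0.945], [-0.003, -1.0, 0.012]]
contact_force: [-2.2, -2.8, 13.4]
opening: 0.0393
```

```bash
python3 -c "
from plan import *
st()"
```

```text
t 10.32 tray xyz mm [-2.9  1.7 66.7] head 161.0 tilt: x.z -0.003 z.z 0.012 F [-2.2 -2.8 13.4] op 0.0393
```

Call:
jog_arm:
  motion:
    - [[1,-0.05,0.1,0,0],[1,-0.05,0.1,0,0]]

```text
t: 10.58
ee_pos: [0.5779, 0.2324, 0.0568]
tool_rot: [[-0.945, 0.001, -0.326], [0.326, -0.011, -0.945], [-0.005, -1.0, 0.01]]
contact_force: [-0.0, -1.6, 8.3]
opening: 0.0394
```

Run:
```python
from plan import *
st()
cv2.imwrite("pics/side11.png",optics.get_image("side")[:,:,::-1])
cv2.imwrite("pics/c11.png",cv2.resize(cv2.imread("pics/side11.png")[110:210,265:390],None,fx=6,fy=5.8))
```

```text
t 10.57 tray xyz mm [ 4.   1.8 56.8] head 161.0 tilt: x.z -0.005 z.z 0.010 F [-0.  -1.6  8.3] op 0.0394
```

View pics/c11.png

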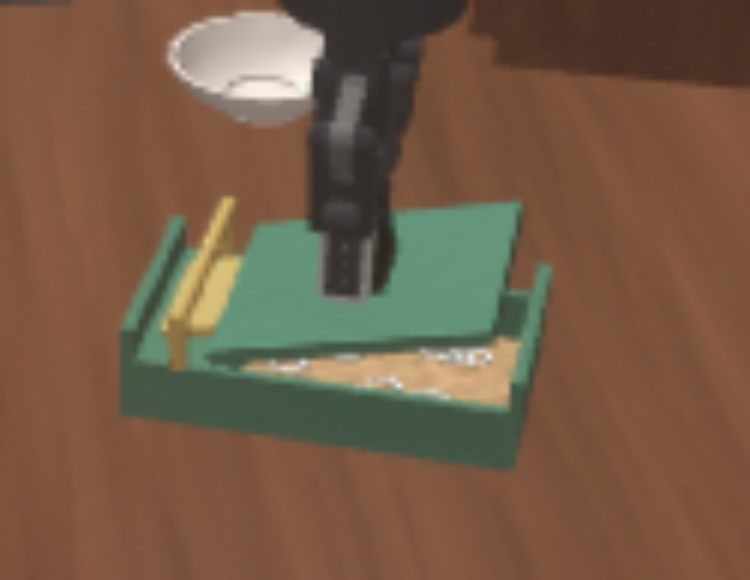

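The lid is swinging down with the tongue still under the bar. I'll check its x before finishing.

Run:
```python
from plan import *
f=lambda c:(c[0]/6+265,c[1]/5.8+110)
a=ony("side",f((207,364)),-.0542);b=ony("side",f((496,338)),-.0542);d=b-a
print(a,b,np.linalg.norm(d),np.degrees(np.arctan2(d[2],d[0])));u=d/np.linalg.norm(d);print("tip",a-26*u)
print("far stop inner near top corner",ony("side",f((513,382)),-.049),ony("side",f((538,268)),.049))
```

```text
[-47.23214151 -54.2         37.87304338] [ 69.82989109 -54.2         69.37311535] 121.22612758979335 15.06089889388404
tip [-72.33904633 -54.2         31.11705861]
far stop inner near top corner [ 78.63694025 -49.          45.28382854] [79.5329024  49.         42.34788613]
```

Call:
jog_arm:
  motion:
    - [[1,-0.06,0.1,0.01,0],[1,-0.04,0.1,0,0]]

```text
t: 10.88
ee_pos: [0.5839, 0.2301, 0.0452]
tool_rot: [[-0.945, 0.002, -0.327], [0.327, -0.01, -0.945], [-0.005, -1.0, 0.009]]
contact_force: [1.2, -1.1, 3.9]
opening: 0.0394
```

```bash
python3 -c "
from plan import *
st()"
```

```text
t 10.88 tray xyz mm [10.5  1.6 45.2] head 160.9 tilt: x.z -0.005 z.z 0.009 F [ 1.2 -1.1  3.9] op 0.0394
```

Call:
jog_arm:
  motion:
    - [[1,-0.03,0.08,0.01,0],[1,-0.02,0.06,0,0]]

```text
t: 11.12
ee_pos: [0.587, 0.2289, 0.0374]
tool_rot: [[-0.945, 0.002, -0.327], [0.327, -0.009, -0.945], [-0.005, -1.0, 0.008]]
contact_force: [-9.6, -6.4, 26.0]
opening: 0.0394
```

Run:
```python
from plan import *
st()
cv2.imwrite("pics/side12.png",optics.get_image("side")[:,:,::-1])
cv2.imwrite("pics/c12.png",cv2.resize(cv2.imread("pics/side12.png")[110:210,265:390],None,fx=6,fy=5.8))
```

```text
t 11.12 tray xyz mm [13.8  1.5 37.4] head 160.9 tilt: x.z -0.005 z.z 0.008 F [-9.6 -6.4 26. ] op 0.0394
```

View pics/c12.png

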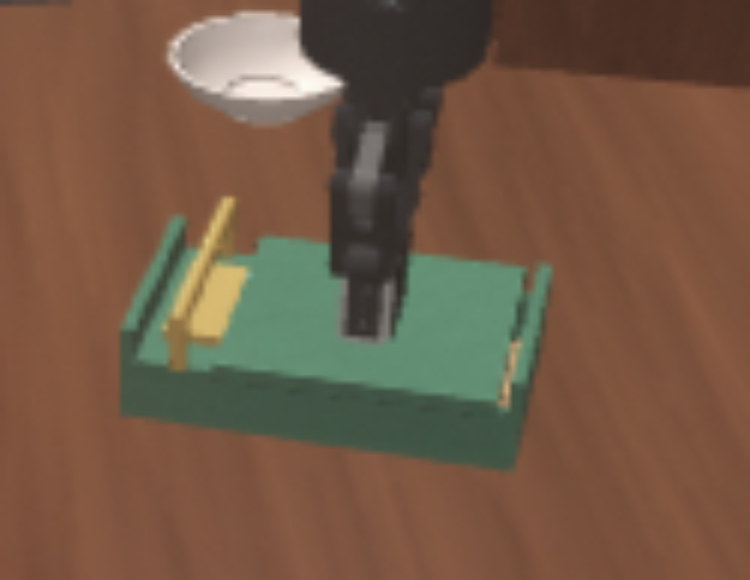

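Call:
jog_arm:
  motion:
    - [[1,0,0.03,0,0],[1,0,0,0,0]]

```text
t: 11.42
ee_pos: [0.5869, 0.229, 0.0378]
tool_rot: [[-0.945, 0.002, -0.327], [0.327, -0.008, -0.945], [-0.005, -1.0, 0.007]]
contact_force: [1.1, 0.6, -2.4]
opening: 0.0395
```

Run:
```python
from plan import *
st()
f=lambda c:(c[0]/6+265,c[1]/5.8+110)
a=ony("side",f((212,369)),-.0545);b=ony("side",f((497,404)),-.0545);d=b-a
print(a,b,np.linalg.norm(d),np.degrees(np.arctan2(d[2],d[0])));u=d/np.linalg.norm(d);print("tip",a-26*u)
cv2.imwrite("pics/side13.png",optics.get_image("side")[:,:,::-1])
cv2.imwrite("pics/w13.png",optics.get_image("wrist")[:,:,::-1])
```

```text
t 11.43 tray xyz mm [13.7  1.4 37.8] head 160.9 tilt: x.z -0.005 z.z 0.007 F [ 1.1  0.6 -2.4] op 0.0395
[-44.98739528 -54.5         35.83283474] [ 73.59637212 -54.5         36.91873739] 118.58873924891502 0.5246578131513521
tip [-70.98630523 -54.5         35.5947559 ]
```

View pics/w13.png

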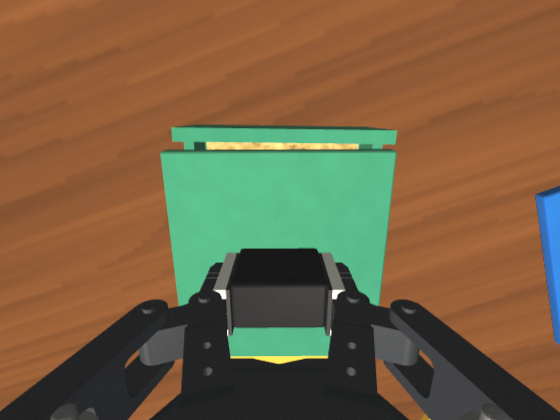

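Call:
jog_arm:
  motion:
    - [[1,0,0.07,0,0]]

```text
t: 11.65
ee_pos: [0.5871, 0.2289, 0.037]
tool_rot: [[-0.945, 0.003, -0.328], [0.328, -0.008, -0.945], [-0.006, -1.0, 0.006]]
contact_force: [-18.1, -8.4, 70.0]
opening: 0.0395
```

```bash
python3 -c "
from plan import *
st()"
```

```text
t 11.65 tray xyz mm [13.9  1.4 37. ] head 160.9 tilt: x.z -0.006 z.z 0.006 F [-18.1  -8.4  70. ] op 0.0395
```

Pressing meets a firm stop, so the lid is seated flat. I'll let the force relax, then open.

Call:
jog_arm:
  motion:
    - [[1,0,0,0,0],[1,0,0,0,0]]

```text
t: 11.9
ee_pos: [0.5868, 0.2289, 0.0374]
tool_rot: [[-0.945, 0.004, -0.327], [0.327, -0.008, -0.945], [-0.006, -1.0, 0.006]]
contact_force: [-0.0, 0.8, -2.2]
opening: 0.0394
```

Run:
```python
from plan import *
st()
cv2.imwrite("pics/side14.png",optics.get_image("side")[:,:,::-1])
cv2.imwrite("pics/c14.png",cv2.resize(cv2.imread("pics/side14.png")[110:210,265:390],None,fx=6,fy=5.8))
```

```text
t 11.9 tray xyz mm [13.6  1.3 37.4] head 160.9 tilt: x.z -0.006 z.z 0.006 F [-0.   0.8 -2.2] op 0.0394
```

View pics/c14.png

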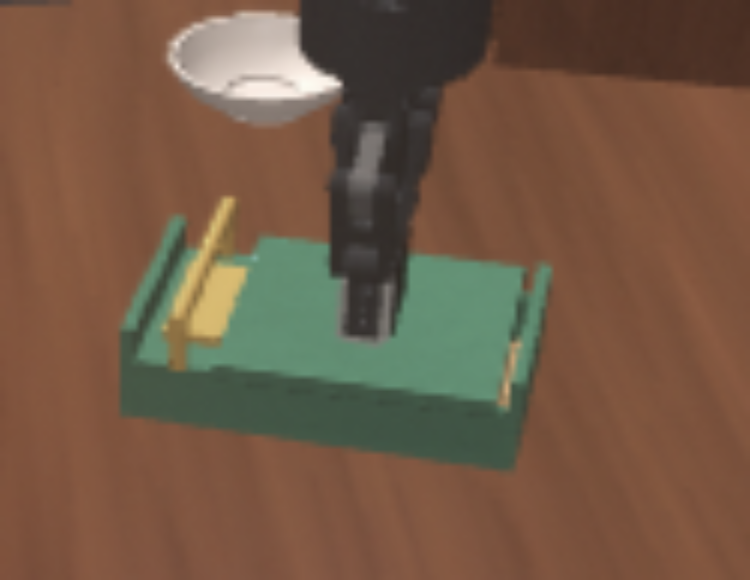

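It lies flat with the tongue under the bar, so I'm releasing and lifting straight up.

Call:
jog_arm:
  motion:
    - [[-1,0,0,0,0],[-1,0,0,0,0],[-1,0,0,0,0],[-1,0,0,0,0],[-1,0,-0.4,0,0],[-1,0,-0.8,0,0],[-1,0,-0.8,0,0],[-1,0,-0.6,0,0],[-1,0,0,0,0]]

```text
t: 13.08
ee_pos: [0.586, 0.2302, 0.1958]
tool_rot: [[-0.945, 0.0, -0.327], [0.327, -0.009, -0.945], [-0.003, -1.0, 0.008]]
contact_force: [0.8, 0.3, -1.1]
opening: 0.0856
```

Run:
```python
from plan import *
st()
cv2.imwrite("pics/side15.png",optics.get_image("side")[:,:,::-1])
cv2.imwrite("pics/w15.png",optics.get_image("wrist")[:,:,::-1])
cv2.imwrite("pics/c15.png",cv2.resize(cv2.imread("pics/side15.png")[110:210,265:390],None,fx=6,fy=5.8))
```

```text
t 13.07 tray xyz mm [ 12.4   2.3 195.8] head 160.9 tilt: x.z -0.003 z.z 0.008 F [ 0.8  0.3 -1.1] op 0.0856
```

View pics/c15.png

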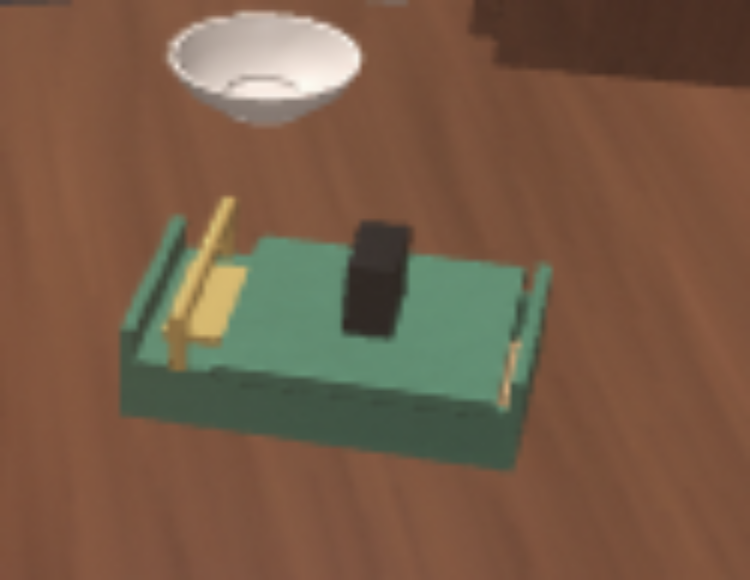

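View pics/w15.png

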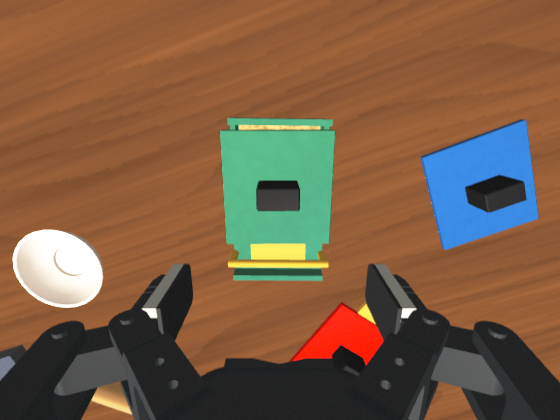

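Released: the lid lies flat, its tongue at (278,252) runs under the bar at (278,264), and the blue lid is where it was. One numeric check before handing in.

Run:
```python
from plan import *
P=optics.camera_params("wrist")
T=lambda uv,z:(RT.T@(onz("wrist",uv,z,P)-O)*1000).round(1)
for n,uv,z in (("plate +x edge L",(221,131),.038),("+x R",(334,131),.038),("-x L",(227,243),.038),("-x R",(330,243),.038),("bar mid",(278,264),.058),("stop+ outer mid",(280,119),.046)): print(n,T(uv,z))
cv2.imwrite("pics/top16.png",optics.get_image("top")[:,:,::-1]); st()
```

```text
plate +x edge L [73.4 54.9 38. ]
+x R [ 72.8 -53.4  38. ]
-x L [-43.3  55.9  38. ]
-x R [-44.4 -55.1  38. ]
bar mid [-58.4   1.3  58. ]
stop+ outer mid [84.2 -1.5 46. ]
t 13.22 tray xyz mm [ 10.8   0.7 191.5] head 160.9 tilt: x.z 0.002 z.z 0.013 F [-0.   0.1 -0.4] op 0.0855
```

View pics/top16.png

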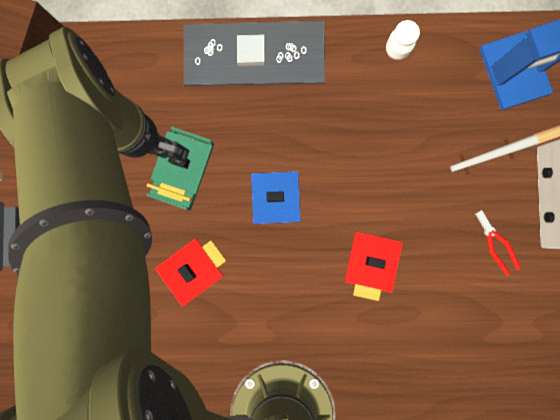

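```bash
python3 -c "
from bench import job
print(job.sign_off())"
```

```text
the job is handed in; nothing more can be done
None
```

The green lid is on the tray, flat on the rim with its tongue under the brass bar, and I handed the job in at about 13.3 s. Sign-off gives no verdict.

**What I did:** The arm cannot tilt its tool, so I gripped the lid's knob across its 40 mm side and lowered the plate's far end onto the bar. That pivoted the lid in the pads to about 25°, tongue end low. I then lifted it clear, carried it over the bar and slid the tongue in underneath, with its tip about 12 mm past the bar's axis. I swung the lid down flat with the knob still held, let go and raised the arm clear.

**Last checks:**
- **Position:** In the tray frame the plate runs from about x = -44 to +73 mm, so its centre is near +14 mm (13 expected) and the tongue tip near -72 mm (-73 expected).
- **Flatness:** Before I let go the tilt measured 0.5°, within measuring error. After release the lid looks flat in both the wrist and side views.
- **Other lids:** The blue and red lids are in the same places as in the first top view.

**Disagreements and forces:**
- **Tray position:** The three cameras differed by up to about 7 mm on where the tray is. I used the wrist and side estimates, which agreed within 2 mm.
- **Forces:** My last press, to confirm the lid was seated, briefly read 70 N at the wrist. The limit there is 120 N, and I relaxed it before opening. Tilting the lid against the bar had earlier read up to about 33 N. In both cases it was the held lid doing the pressing, not the arm or gripper body.

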